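Clear the offcuts off the welding plate with the scraper block

ROBOT

A 6-joint arm with a two-finger parallel gripper is mounted at the origin on the work surface. World frame = base frame: x ahead of the robot, y to its left, z up, the work surface at z = 0. Lengths are in m, angles in rad, forces in N, time in s.
With the tool pointing down it reaches from about 0.425 to 1.125 m from the base axis. Payload 14.9 kg.
Tool frame: the origin (TCP) lies between the finger pads; the fingertips stand 11 mm ahead of it and the grasp point (between the pads) lies 8 mm behind it; x points along the fingers, z is the direction in which the jaws open and shut, and the axes are right-handed (so a half turn about x gives the same grasp; the last joint's range is limited). The gripper opens to 91 mm and grips with 3 to 60 N. Pads are 32 mm wide; open, the fingers measure 118 mm over their backs; the gripper's body (76 mm by 178 mm) begins 60 mm behind the grasp point.
Start: joints at [-1.16, 0.379, 1.734, -0, 1.028, -0.033], TCP at [0.301, -0.632, 0.225] pointing down, gripper open.
Joint ranges: [-2.77, 2.77], [-0.74, 2.19], [0, 2.66], [-1.06, 4.2], [0.31, 2.87], [-3.08, 3.08]. Speed limits (rad/s): [1.89, 1.89, 2.39, 3.14, 3.14, 3.14].

INTERFACE

Orientations are given as a unit quaternion [w, x, y, z].
In Python, from bench import bot, eyes, nets gives the robot as it stands. The module is installed in compiled form; this text tells all that it offers.
- The arm moves only by the tool move_arm, never from a script. Its argument "increments" is a list of rows, each an object with "translation": the shift along the tool's x, y, z in cm, a list of three; "twist": the turn, a rotation vector about the tool's x, y, z in degrees, a list of three; "grip": the opening, from 0 (shut) to 1 (fully open). In form: [{"translation": [dx, dy, dz], "twist": [wx, wy, wz], "grip": grip}, ...]. A call has 1 to 8 rows; each row is the pose to reach, as a shift and turn from the pose commanded when the call began, along the tool's axes at that moment; what a row does not reach only later rows make up. A row lasts 1/8 s, in which the tool goes at most 62.5 mm and 10.7 degrees, less where a joint would pass 70% of its speed; a pose out of reach is approached as far as the arm can. A call with a gripper value outside its range is refused whole. The fingers move at their own pace and stop on an object; the grip force is fixed at half the most. Time passes only in rows, so rows that repeat a pose let the fingers close. It gives the time, the measured TCP pose, the force and the opening at its end, in the units of the state.
- bot.sense(): the state, without advancing time (a new reading comes with each control period).
- eyes.camera(name): name is "scene" or "side" or "wrist"; returns (picture, depth): 384x512x3 uint8, red, green, blue; 384x512 float32, m along the optical axis (not along the pixel's ray), 0 where there is no reading.
- eyes.camera_model(name): a dict with "camera_matrix" (3x3 intrinsics, pixels), "R" (3x3) and "t" (3): a world point X has camera coordinates R X + t. Camera axes: x right, y down, z forward; pixel columns grow to the right and rows downward; lengths in m; the calibration is good to about 2 mm. A picture is of the moment at which its call begins: read the wrist's pose just before it. camera_model takes no time and is no camera call; for the wrist camera it gives the pose at the moment of the call.
- bot.finish_job(): hands the job in, once; it reports no verdict.
Trained networks look in the newest picture that a camera, given by its name, has taken for a name from the list of things; names that differ only in an ending like _2 or _b are one class to them, and where a whole thing is asked for, a point or a joint stands for the part that bears it (a point fixed in the world has none). Each returns a list of dicts, best first, with "conf" (0 to 1); they miss things now and then, are a little off and sometimes report something else, mostly with a low value. They report only what shows in the picture. A call takes as long as a camera call. They do not tell look-alikes from the thing itself.
- nets.find_in(camera, thing): "bbox" ([left, top, right, bottom] in pixels, round what is visible of it).
- nets.place_of(camera, thing): "position" ([column, row] in pixels: a listed point, or the origin of a listed thing).
The state is a dict: "time": time; "joints": joint angles; "dq": joint speeds; "tau": joint torques, N m; "eef_pos": TCP position; "orientation": TCP orientation; "wrist_force": force on the tool from outside, world axes, zero at the start; "wrist_torque": the same for the moment, N m; "width": finger opening in m.
Only numpy, scipy, OpenCV 4.12 (cv2) and the standard library are available. Lean on these libraries where they do the work, as an engineer would, in place of code of your own. Each camera call takes 0.05 s, during which the arm holds its last target.

TASK

Pick up the red-handled scraper block and wipe all four metal offcuts off the blue welding plate into the yellow catch tray at its side, without touching the offcuts with the gripper. Keep the scraper light on the plate so the scribed layout survives (never bear down with 30 N or more), and leave the freshly tacked leaf standing on the plate where it is. Then stand the scraper back on the cork pad, handle up, and let go.

Things in the scene. Friction and masses are not known exactly. Their poses are not given: they have to be found in the camera images.
- plate: fixed blue plate with white scribed lines, on feet: 260 (x) by 310 (y) mm, flat top 50 mm above its origin, slab 14 mm thick. Origin: centre of its underside at bench height, z up. Place and yaw vary. The tray lies along its +y or its -y edge, the cork pad along the other. Offcut centres lie at x -60 to +17 mm, within 90 mm in y.
- tray: fixed yellow open catch tray, 300 (x) by 190 (y) by 35 mm high outside, walls and floor 4 mm, standing on the bench; its near wall is tucked 20 mm under the plate's edge, its rim 1 mm below the slab's underside. Origin: centre of its underside, level with the plate's origin and 230 mm from it along the plate's y.
- pad: fixed cork pad, home of the scraper, 220 (x) by 120 (y) by 16 mm thick, lying on the bench. Origin: centre of its underside; its axes are parallel to the plate's.
- scraper: loose scraper, 0.3 kg, standing on the cork pad, yaw within 0.25 rad of the pad's. Black rubber blade block 160 (x) by 32 (y) by 40 mm high, vertical faces; centred on it a red upright handle slab 100 long (x) by 26 thick (y), z 38 to 106 mm, gripped across its 26 mm. Origin: centre of the blade's underside, z up. Symmetrical in x and in y.
- strip: loose offcut: grey aluminium-coloured bar 80 (x) by 24 (y) by 8 mm thick, lying flat on the plate. Origin: centre of its underside.
- slug: loose offcut: copper-coloured disc, 56 mm across, 8 mm thick, lying flat on the plate. Origin: centre of its underside.
- square: loose offcut: brass-coloured plate 60 (x) by 40 (y) by 8 mm thick, lying flat on the plate. Origin: centre of its underside.
- angle: loose offcut of steel angle, 65 mm long (x), both legs 25 mm: one lies flat on the plate (y -12.5 to 12.5, 5 mm thick), the other stands 25 mm high along its -y edge. Origin: centre of its underside.
- leaf: loose tacked workpiece standing on the plate, to be left alone, 0.5 kg: steel foot 32 (x) by 70 (y) by 6 mm with an upright green leaf on it, 52 mm high in all. Origin: centre of its underside, about 108 mm from the plate's centre along the plate's +x, up to 60 mm either way along its y.
Not all that is in view belongs to the job. There is more than one size of the scraper; the one meant has the size given above. Several things have the shape of the square; the one meant has the colours described above.

How it is judged:
On the way, in this order (a step that is already met when the one before it is completed fails the run):
1. the scraper is lifted off the cork pad, at least 30 mm (z of scraper in the frame of pad above 0.046 m), for 0.1 s.
2. all four offcuts lie in the tray while the scraper is still off its pad (x of strip in the frame of tray between -0.146 and 0.146 m and y of strip in the frame of tray between -0.091 and 0.091 m and z of each of strip, slug, square, angle in the frame of tray below 0.045 m and x of slug in the frame of tray between -0.146 and 0.146 m and y of slug in the frame of tray between -0.091 and 0.091 m and x of square in the frame of tray between -0.146 and 0.146 m and y of square in the frame of tray between -0.091 and 0.091 m and x of angle in the frame of tray between -0.146 and 0.146 m and y of angle in the frame of tray between -0.091 and 0.091 m and z of scraper in the frame of pad above 0.03 m), for 0.2 s.
At the end, for the whole second after the job is handed in: All four offcuts lie at rest in the catch tray (origins inside its outline and under 45 mm above its underside); the scraper stands upright (within 0.1 rad) at rest on the cork pad, its centre within 45 mm along and 50 mm across the pad's centre; the leaf stands upright within 12 mm of where it was (x of strip in the frame of tray between -0.146 and 0.146 m and y of strip in the frame of tray between -0.091 and 0.091 m and z of each of strip, slug, square, angle in the frame of tray below 0.045 m and x of slug in the frame of tray between -0.146 and 0.146 m and y of slug in the frame of tray between -0.091 and 0.091 m and x of square in the frame of tray between -0.146 and 0.146 m and y of square in the frame of tray between -0.091 and 0.091 m and x of angle in the frame of tray between -0.146 and 0.146 m and y of angle in the frame of tray between -0.091 and 0.091 m and x of scraper in the frame of pad between -0.045 and 0.045 m and y of scraper in the frame of pad between -0.05 and 0.05 m and angle between scraper's own z axis and vertical below 0.1 rad and z of scraper in the frame of pad below 0.022 m and linear speed of each of strip, slug, square, angle, scraper below 0.02 m/s and distance of leaf from where it was at the start of the episode below 0.012 m and angle between leaf's own z axis and vertical below 0.15 rad); the robot touches nothing.
It fails at once if an offcut is touched by the robot itself (over 0.5 N) (contact force between any of the fingers, the arm and strip above 0.5 N or contact force between any of the fingers, the arm and slug above 0.5 N or contact force between any of the fingers, the arm and square above 0.5 N or contact force between any of the fingers, the arm and angle above 0.5 N).
It fails at once if the scraper presses on the plate with 30 N or more (contact force between scraper and plate above 30 N).
It fails at once if the leaf is moved by 12 mm or more or tipped (distance of leaf from where it was at the start of the episode above 0.012 m or angle between leaf's own z axis and vertical above 0.15 rad).
It also fails if it takes over 51 s, if anything falls off the work surface, if the arm or the gripper's body presses on something with over 40 N, if the wrist force passes 120 N, or if a joint passes its speed limit or range.

## Working session

There is one attempt and no reset: what is moved stays moved. The work goes in short steps, Python scripts to look and compute and a tool call to move; the robot and the scene stay as the last step left them, time stands still between calls to the robot, and variables do not carry over. Pictures are saved under pics/ and viewed, and the job is handed in when it is done.

Besides the shell and the picture viewer there is one more tool, called after "Request:" as name(argument=value, ...), one argument or row to a line, values as JSON. move_arm: Moves the arm, as the interface text tells. Its arguments: {"type":"object","properties":{"increments":{"type":"array"}},"required":["increments"]}

```bash
mkdir -p pics; ls; python3 - <<'E'
from bench import bot, eyes, nets
import cv2, numpy as np
print(bot.sense())
for c in ("scene","side","wrist"):
    m=eyes.camera_model(c); print(c,m)
    p,d=eyes.camera(c); cv2.imwrite(f"pics/{c}0.png",p[:,:,::-1]); np.savez(f"{c}0.npz",p=p,d=d,K=m["camera_matrix"],R=m["R"],t=m["t"])
E
```

```text
pics
{'time': 0.0, 'joints': array([-1.16027587e+00,  3.79409882e-01,  1.73480547e+00, -1.36277196e-05,
        1.02848616e+00, -3.33155206e-02]), 'dq': array([-5.58110832e-04, -7.51400230e-04,  8.90996028e-04, -1.96100700e-04,
       -9.38097689e-05, -2.47653389e-03]), 'tau': array([-5.61314053e-03, -7.63727474e+01, -4.34371018e+01,  6.48181932e-02,
        4.23112640e-02, -9.65698177e-05]), 'eef_pos': array([ 0.30040844, -0.63182148,  0.2242751 ]), 'orientation': array([ 0.59746368,  0.37790281,  0.59811687, -0.37746898]), 'wrist_force': array([-0.35695683,  0.17610884,  0.27202708]), 'wrist_torque': array([-0.02331227, -0.04868295,  0.00570755]), 'width': 0.09104389412772472}
scene {'camera_matrix': array([[349.35611422,   0.        , 261.03268008],
       [  0.        , 349.35611422, 192.81039475],
       [  0.        ,   0.        ,   1.        ]]), 'R': array([[ 0.70608536,  0.70810494, -0.00555564],
       [ 0.57547607, -0.57837119, -0.57819897],
       [-0.41263877,  0.40506069, -0.81587688]]), 't': array([-0.3463195 , -0.27751829,  1.10572616])}
side {'camera_matrix': array([[353.37334902,   0.        , 256.15949455],
       [  0.        , 353.37334902, 188.65220403],
       [  0.        ,   0.        ,   1.        ]]), 'R': array([[-0.99034332, -0.13863251, -0.00106579],
       [-0.10114659,  0.72777152, -0.67831997],
       [ 0.09481285, -0.67166185, -0.73476587]]), 't': array([0.52492627, 0.12861475, 0.91085773])}
wrist {'camera_matrix': array([[268.80874286,   0.        , 252.35833135],
       [  0.        , 268.80874286, 193.40457183],
       [  0.        ,   0.        ,   1.        ]]), 'R': array([[ 4.30196980e-01, -9.02734760e-01, -7.14744250e-04],
       [-8.75906097e-01, -4.17603148e-01,  2.41652890e-01],
       [-2.18446943e-01, -1.03332295e-01, -9.70362494e-01]]), 't': array([-0.69981655, -0.02771578,  0.39005456])}
```

View pics/scene0.png

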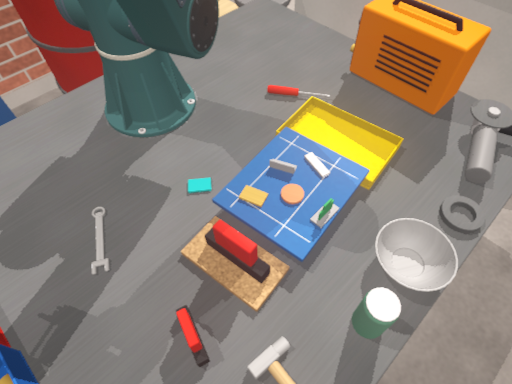

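View pics/side0.png

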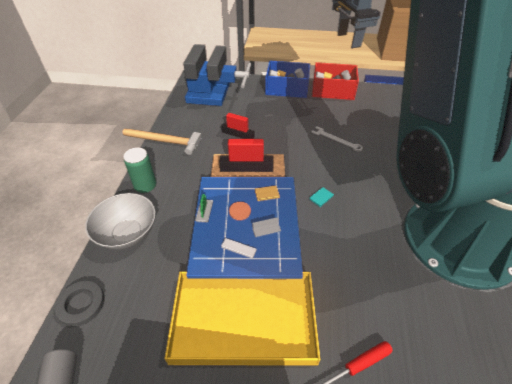

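View pics/wrist0.png

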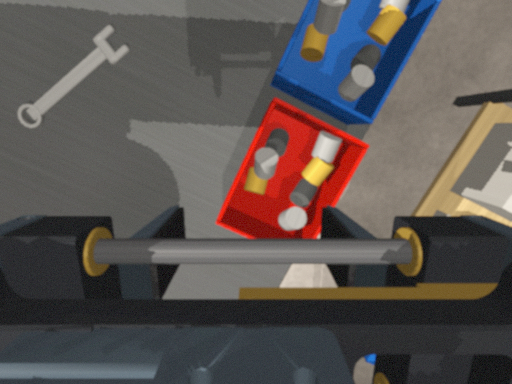

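```bash
cat > h.py <<'E'
import numpy as np, cv2
def load(c,i=0):
    z=np.load(f"{c}{i}.npz"); return {k:z[k] for k in z}
def cloud(D):
    d=D['d'].astype(float); K=D['K']; h,w=d.shape
    u,v=np.meshgrid(np.arange(w),np.arange(h))
    X=np.stack([(u-K[0,2])/K[0,0]*d,(v-K[1,2])/K[1,1]*d,d],-1)
    W=(X-D['t'])@D['R']
    W[d<=0]=np.nan
    return W
def ptz(D,u,v,z):
    K=D['K']; r=D['R'].T@np.array([(u-K[0,2])/K[0,0],(v-K[1,2])/K[1,1],1]); o=-D['R'].T@D['t']
    return o+r*(z-o[2])/r[2]
def proj(D,P):
    c=np.asarray(P)@D['R'].T+D['t']; K=D['K']
    return np.stack([c[...,0]/c[...,2]*K[0,0]+K[0,2],c[...,1]/c[...,2]*K[1,1]+K[1,2]],-1)
E
python3 - <<'E'
from h import *
for c in("scene","side"):
    D=load(c); W=cloud(D); hsv=cv2.cvtColor(D['p'],cv2.COLOR_RGB2HSV)
    H,S,V=[hsv[...,i].astype(int) for i in range(3)]
    ok=np.isfinite(W[...,2])&(W[...,0]>0.3)&(W[...,0]<1.4)&(abs(W[...,1])<0.9)
    def rep(n,m):
        m=m&ok
        cnt,lab,st,cen=cv2.connectedComponentsWithStats(m.astype(np.uint8))
        for i in range(1,cnt):
            if st[i,4]<40: continue
            P=W[lab==i]; top=np.percentile(P[:,2],95); 
            r=cv2.minAreaRect((P[:,:2]*1000).astype(np.float32))
            print(c,n,st[i].tolist(),"zmed %.3f top %.3f"%(np.median(P[:,2]),top),"rect",np.round(r[0]),np.round(r[1]),round(r[2],1))
    rep("blue",(H>100)&(H<120)&(S>130)&(W[...,2]>0.03)&(W[...,2]<0.07))
    rep("yellow",(H>22)&(H<32)&(S>180))
    rep("cork",(H>8)&(H<22)&(S>60)&(S<190)&(W[...,2]>0.005)&(W[...,2]<0.03))
    rep("red",((H<5)|(H>174))&(S>170))
    rep("brass",(H>14)&(H<24)&(S>120)&(W[...,2]>0.05))
    rep("copper",(H>3)&(H<14)&(S>90)&(W[...,2]>0.05))
    rep("grey",(S<60)&(V>100)&(W[...,2]>0.052)&(W[...,2]<0.1))
    rep("green",(H>45)&(H<80)&(S>100))
E
```

```text
scene blue [213, 133, 139, 128, 4076] zmed 0.051 top 0.053 rect [551.  38.] [259. 277.] 7.6
scene blue [279, 151, 13, 12, 73] zmed 0.051 top 0.053 rect [482. 106.] [33. 32.] 6.9
scene blue [253, 170, 48, 54, 943] zmed 0.051 top 0.053 rect [541.  -4.] [128. 100.] 3.5
scene blue [289, 173, 27, 26, 225] zmed 0.051 top 0.053 rect [563.  66.] [48. 68.] 88.6
scene blue [1, 345, 31, 39, 398] zmed 0.051 top 0.068 rect [ 468. -600.] [ 3. 89.] 89.7
scene yellow [277, 97, 126, 87, 4270] zmed 0.006 top 0.034 rect [518. 283.] [299. 193.] 7.6
scene cork [181, 216, 109, 95, 3154] zmed 0.017 top 0.019 rect [ 579. -174.] [221. 121.] 7.8
scene cork [268, 361, 28, 23, 326] zmed 0.024 top 0.027 rect [ 814. -270.] [23. 52.] 83.6
scene red [213, 220, 44, 46, 1029] zmed 0.120 top 0.125 rect [ 585. -169.] [99. 24.] 7.6
scene red [177, 308, 25, 44, 497] zmed 0.077 top 0.079 rect [ 635. -342.] [25. 85.] 73.3
scene red [0, 328, 10, 19, 85] zmed 0.016 top 0.032 rect [ 377. -610.] [49.  3.] 0.2
scene brass [365, 0, 126, 52, 2620] zmed 0.227 top 0.229 rect [499. 642.] [315. 149.] 0.0
scene brass [240, 186, 27, 20
[... 2886 characters left out ...]
.2
side grey [235, 63, 16, 25, 141] zmed 0.093 top 0.099 rect [ 663. -578.] [160.  49.] 86.6
side grey [86, 193, 70, 55, 518] zmed 0.058 top 0.061 rect [858.  97.] [168. 167.] 65.1
side grey [196, 200, 17, 22, 196] zmed 0.056 top 0.062 rect [659.  40.] [32. 71.] 2.6
side grey [253, 217, 28, 20, 359] zmed 0.056 top 0.075 rect [493.  77.] [65. 27.] 24.8
side grey [222, 238, 35, 20, 341] zmed 0.058 top 0.060 rect [553. 141.] [26. 83.] 75.2
side grey [38, 350, 31, 34, 800] zmed 0.059 top 0.063 rect [847. 445.] [49. 59.] 14.2
side green [127, 160, 28, 32, 372] zmed 0.065 top 0.108 rect [859. -51.] [58. 22.] 28.5
side green [200, 194, 6, 23, 79] zmed 0.085 top 0.102 rect [660.  37.] [16. 56.] 19.2
```

```bash
python3 - <<'E'
import cv2
a=cv2.imread("pics/scene0.png")[110:320,170:420]; cv2.imwrite("pics/sc_crop.png",cv2.resize(a,None,fx=3,fy=2.85,interpolation=cv2.INTER_CUBIC)[:600,:800])
a=cv2.imread("pics/side0.png")[100:290,160:330]; cv2.imwrite("pics/sd_crop.png",cv2.resize(a,None,fx=3.1,fy=3.1,interpolation=cv2.INTER_CUBIC)[:600,:800])
E
```

```text
(no output)
```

View pics/sc_crop.png

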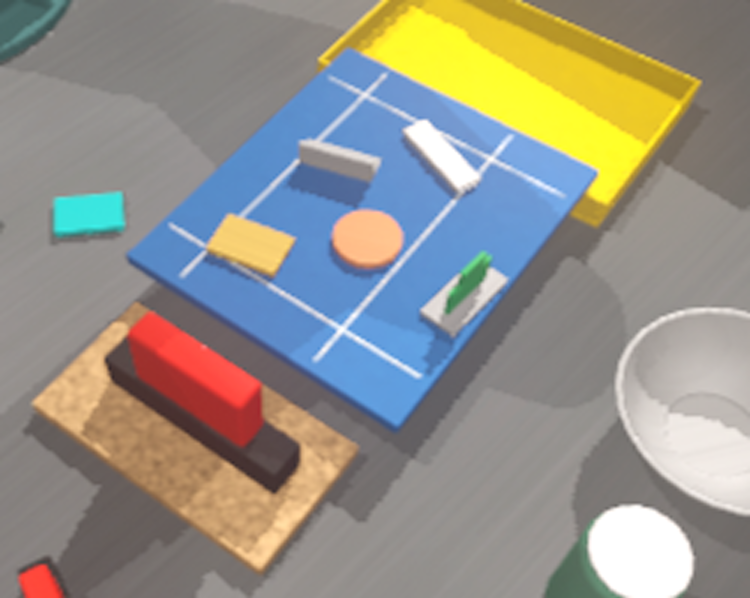

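View pics/sd_crop.png

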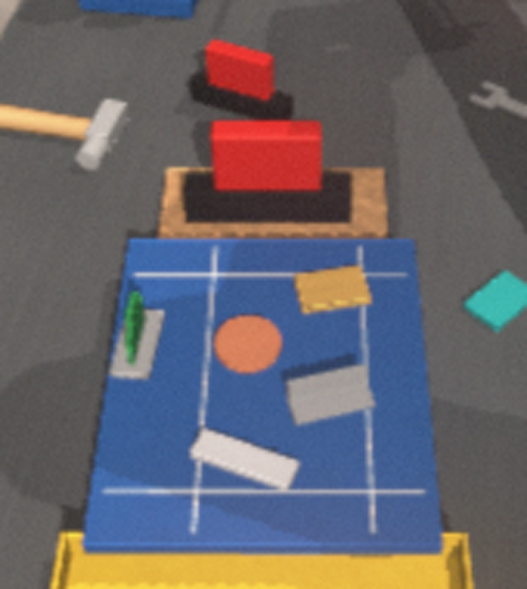

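The scraper meant is the one at scene (237,250), standing on the cork pad. Its handle is about 99 x 25 mm and its top is at 0.122 m, which matches 16 + 106 mm. The one at (190,335) stands on the bench, is smaller, and tops out at 0.077 m. The square is the brass piece at (253,196) on the plate; the cyan one at (200,185) is a look-alike. The enlarged crops confirm both. Next I'll refine the poses.

```bash
cat > fit.py <<'E'
from h import *
from bench import bot
res={}
for c in("scene","side"):
    D=load(c); W=cloud(D); hsv=cv2.cvtColor(D['p'],cv2.COLOR_RGB2HSV)
    H,S,V=[hsv[...,i].astype(int) for i in range(3)]
    reg=(W[...,0]>.38)&(W[...,0]<.72)&(W[...,1]>-.14)&(W[...,1]<.23)
    m=reg&(W[...,2]>.044)&(W[...,2]<.056)&(S>40)
    P=W[m]; r=cv2.minAreaRect((P[:,:2]*1000).astype(np.float32)); print(c,"plate",np.round(r[0],1),np.round(r[1],1),round(r[2],2),"z",np.median(P[:,2]).round(4))
    red=((H<5)|(H>174))&(S>150)&(abs(W[...,0]-.585)<.1)&(abs(W[...,1]+.17)<.08)
    P=W[red&(W[...,2]>.118)&(W[...,2]<.13)]
    r=cv2.minAreaRect((P[:,:2]*1000).astype(np.float32)); print(c,"handle top",len(P),np.round(r[0],1),np.round(r[1],1),round(r[2],2),np.median(P[:,2]))
    p=P[:,:2]-P[:,:2].mean(0); u,s,vt=np.linalg.svd(p,full_matrices=False); print("  pca yaw",np.degrees(np.arctan2(vt[0,1],vt[0,0])),P.mean(0))
    P=W[(V<60)&(abs(W[...,0]-.585)<.12)&(abs(W[...,1]+.17)<.08)&(W[...,2]>.05)&(W[...,2]<.06)]
    r=cv2.minAreaRect((P[:,:2]*1000).astype(np.float32)); print(c,"blade top",len(P),np.round(r[0],1),np.round(r[1],1),round(r[2],2),np.median(P[:,2]))
s=bot.sense()
from scipy.spatial.transform import Rotation as Ro
q=s['orientation']; print(Ro.from_quat([q[1],q[2],q[3],q[0]]).as_matrix().round(4), s['eef_pos'],s['joints'])
E
python3 fit.py
```

```text
scene plate [548.3  54.8] [260.3 312.7] 7.82 z 0.0514
scene handle top 561 [ 584.4 -167.9] [97.8 24.9] 7.44 0.12301399982859279
  pca yaw 7.763172313244471 [ 0.58639062 -0.16855085  0.1228692 ]
scene blade top 0 [0. 0.] [0. 0.] 0.0 nan
side plate [547.9  55.4] [260.1 311.9] 7.69 z 0.05
side handle top 214 [ 583.1 -164.1] [98.4 25.6] 8.6 0.12130796245691117
  pca yaw -172.0562464519371 [ 0.58290058 -0.1634024   0.12116551]
side blade top 120 [ 583.7 -160.6] [149.7  27.5] 9.51 0.0548745242751648
[[-3.000e-04  9.031e-01  4.294e-01]
 [ 8.000e-04  4.294e-01 -9.031e-01]
 [-1.000e+00  0.000e+00 -8.000e-04]] [ 0.30044693 -0.63192603  0.22441131] [-1.16028881e+00  3.79329649e-01  1.73464373e+00 -1.75717682e-06
  1.02846487e+00 -3.32940229e-02]
  return _methods._mean(a, axis=axis, dtype=dtype,
  ret = ret.dtype.type(ret / rcount)
```

```bash
cat >> h.py <<'E'
C=np.array([.5481,.0551]); YAW=np.radians(7.75)
EX=np.array([np.cos(YAW),np.sin(YAW)]); EY=np.array([-EX[1],EX[0]])
def toplate(W): d=W[...,:2]-C; return np.stack([d@EX,d@EY,W[...,2]],-1)
def toworld(x,y): return C+x*EX+y*EY
E
python3 - <<'E'
from h import *
import warnings; warnings.filterwarnings("ignore")
for c in("scene","side"):
    D=load(c); W=toplate(cloud(D)); 
    z0=np.nanmedian(W[(abs(W[...,0])<.125)&(abs(W[...,1])<.15)][:,2])
    m=(W[...,2]>z0+.0035)&(W[...,2]<.115)&(abs(W[...,0])<.135)&(abs(W[...,1])<.15)
    n,lab,st,_=cv2.connectedComponentsWithStats(m.astype(np.uint8))
    for i in range(1,n):
        if st[i,4]<40: continue
        P=W[lab==i]*1000; print(c,st[i].tolist(),"x",P[:,0].min().round(),P[:,0].max().round(),"y",P[:,1].min().round(),P[:,1].max().round(),"z",P[:,2].max().round())
    w=cv2.cvtColor(D['p'],cv2.COLOR_RGB2BGR)
    def poly(pts,col,z):
        q=proj(D,np.array([[*toworld(*p),z] for p in pts])); 
        cv2.polylines(w,[np.round(q*16).astype(np.int32)],True,col,1,cv2.LINE_AA,4)
    poly([(-.13,-.155),(.13,-.155),(.13,.155),(-.13,.155)],(0,255,255),.05)
    poly([(-.15,.135),(.15,.135),(.15,.325),(-.15,.325)],(255,0,255),.035)
    poly([(-.11,-.291),(.11,-.291),(.11,-.171),(-.11,-.171)],(0,255,0),.016)
    poly([(-.098,-.15),(.062,-.15),(.062,.16),(-.098,.16)],(255,255,0),.05)
    a=w[100:330,165:420] if c=="scene" else w[130:370,150:330]
    k=2.6 if c=="scene" else 2.5
    cv2.imwrite(f"pics/ov_{c}.png",cv2.resize(a,None,fx=k,fy=k,interpolation=cv2.INTER_CUBIC))
E
```

```text
scene [305, 152, 26, 25, 254] x -24.0 56.0 y 59.0 108.0 z 63.0
scene [270, 158, 27, 15, 211] x -85.0 -16.0 y 7.0 48.0 z 79.0
scene [281, 183, 24, 21, 367] x -10.0 44.0 y -57.0 -2.0 z 63.0
scene [239, 185, 30, 22, 370] x -86.0 -21.0 y -115.0 -66.0 z 63.0
scene [311, 198, 29, 29, 372] x 90.0 127.0 y -67.0 4.0 z 105.0
side [255, 185, 25, 16, 268] x -86.0 -22.0 y -115.0 -63.0 z 61.0
side [196, 194, 17, 28, 284] x 90.0 126.0 y -62.0 7.0 z 103.0
side [229, 202, 22, 17, 301] x -10.0 44.0 y -55.0 -0.0 z 61.0
side [253, 217, 28, 19, 334] x -84.0 -18.0 y 9.0 49.0 z 78.0
side [222, 238, 35, 20, 325] x -26.0 55.0 y 60.0 110.0 z 62.0
```

View pics/ov_scene.png

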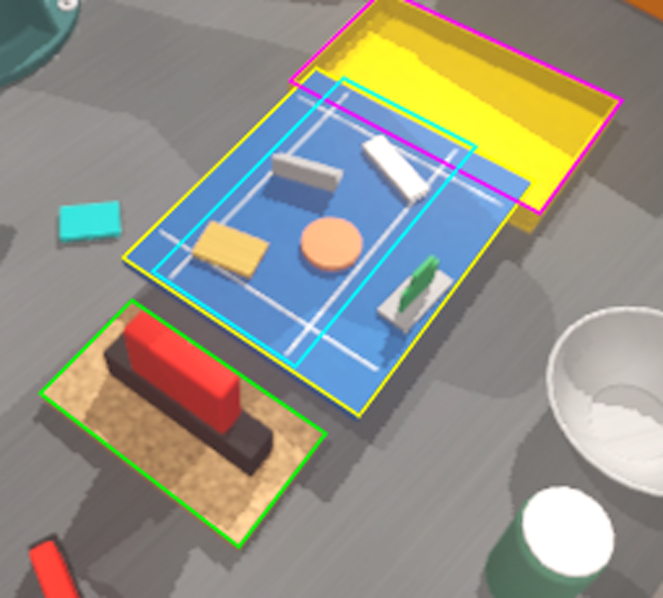

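View pics/ov_side.png

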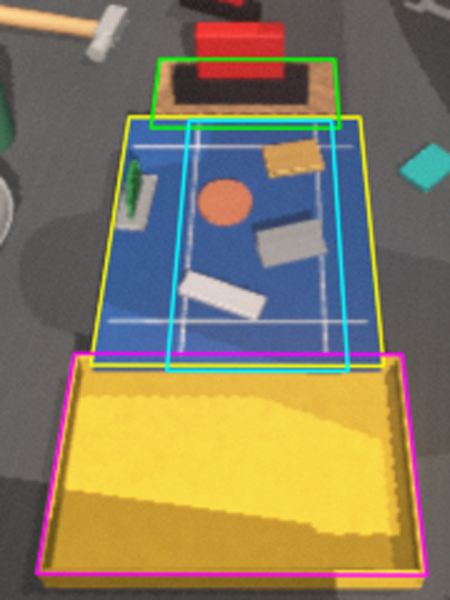

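Request:
move_arm(
  increments=[
    {"translation": [0.4, 45.6, -29.9], "twist": [17.6, 0, 0], "grip": 1},
    {"translation": [0.4, 45.6, -29.9], "twist": [17.6, 0, 0], "grip": 1},
    {"translation": [0.4, 45.6, -29.9], "twist": [17.6, 0, 0], "grip": 1},
    {"translation": [0.4, 45.6, -29.9], "twist": [17.6, 0, 0], "grip": 1},
    {"translation": [0.4, 45.6, -29.9], "twist": [17.6, 0, 0], "grip": 1},
    {"translation": [0.4, 45.6, -29.9], "twist": [17.6, 0, 0], "grip": 1},
    {"translation": [0.4, 45.6, -29.9], "twist": [17.6, 0, 0], "grip": 1},
    {"translation": [0.4, 45.6, -29.9], "twist": [17.6, 0, 0], "grip": 1},
  ],
)

```text
time: 1.15
eef_pos: [0.5612, -0.2032, 0.2213]
orientation: [0.533, 0.465, 0.533, -0.465]
wrist_force: [0.8, -0.1, 0.2]
width: 0.0912
```

```bash
cat > go.py <<'E'
from h import *
from bench import bot
from scipy.spatial.transform import Rotation as Ro
def st():
    s=bot.sense(); q=s['orientation']; return s,Ro.from_quat([q[1],q[2],q[3],q[0]]).as_matrix()
def plan(x,y,z,yaw_deg):
    s,R=st(); p=s['eef_pos']
    Rt=np.stack([[0,0,-1],[np.cos(np.radians(yaw_deg)),np.sin(np.radians(yaw_deg)),0],[np.sin(np.radians(yaw_deg)),-np.cos(np.radians(yaw_deg)),0]],1)
    print("t %.2f eef"%s['time'],p.round(4),"w %.4f"%s['width'],"F",s['wrist_force'].round(1),"j",s['joints'].round(2))
    print("plate frame",toplate(p).round(4),"yaw tool y",np.degrees(np.arctan2(R[1,1],R[0,1])).round(2),"tilt",R[2].round(4))
    print("translation cm",(R.T@(np.array([x,y,z])-p)*100).round(2),"twist",np.degrees(Ro.from_matrix(R.T@Rt).as_rotvec()).round(2))
E
python3 -c "
from go import *
plan(.584,-.166,.22,7.8)"
```

```text
t 1.15 eef [ 0.5612 -0.2032  0.2213] w 0.0912 F [ 0.8 -0.1  0.2] j [-0.39  0.22  1.95 -0.    0.97  1.05]
plate frame [-0.0218 -0.2577  0.2213] yaw tool y 7.83 tilt [-1.e+00  1.e-04  1.e-04]
translation cm [ 0.13  2.76 -3.37] twist [ 0.03  0.   -0.01]
```

Request:
move_arm(
  increments=[
    {"translation": [0, 2.8, -3.4], "twist": [0, 0, 0], "grip": 1},
    {"translation": [0, 2.8, -3.4], "twist": [0, 0, 0], "grip": 1},
  ],
)

```text
time: 1.4
eef_pos: [0.5846, -0.1653, 0.2211]
orientation: [0.534, 0.464, 0.534, -0.464]
wrist_force: [-0.0, -1.2, 0.0]
width: 0.091
```

```bash
python3 - <<'E'
from go import *
from bench import eyes
s,R=st(); m=eyes.camera_model("wrist"); p,d=eyes.camera("wrist")
np.savez("wrist1.npz",p=p,d=d,K=m["camera_matrix"],R=m["R"],t=m["t"]); cv2.imwrite("pics/wrist1.png",p[:,:,::-1])
D=load("wrist",1); W=cloud(D); hsv=cv2.cvtColor(p,cv2.COLOR_RGB2HSV); H,S=hsv[...,0],hsv[...,1]
P=W[((H<5)|(H>174))&(S>150)&(W[...,2]>.115)&(W[...,2]<.13)]
r=cv2.minAreaRect((P[:,:2]*1000).astype(np.float32)); print(len(P),np.median(P[:,2]),r)
plan(.584,-.166,.086,7.8)
E
```

```text
2157 0.1224118151838732 ((587.737548828125, -167.6075439453125), (93.42462921142578, 23.89386749267578), 7.623268127441406)
t 1.45 eef [ 0.5838 -0.1665  0.221 ] w 0.0913 F [-0.4  0.4 -0.1] j [-0.32  0.24  1.93 -0.    0.97  1.12]
plate frame [ 0.0055 -0.2244  0.221 ] yaw tool y 7.96 tilt [-1.e+00 -4.e-04 -1.e-04]
translation cm [13.5   0.03 -0.05] twist [ 0.16 -0.01  0.02]
```

View pics/wrist1.png

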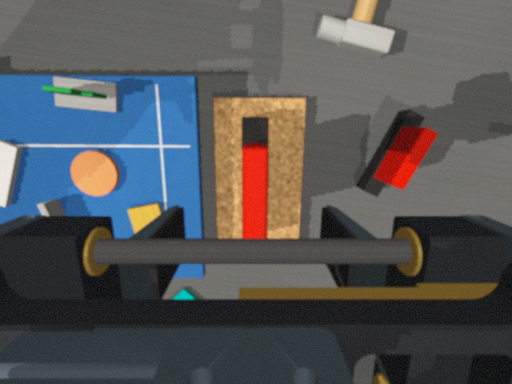

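Request:
move_arm(
  increments=[
    {"translation": [5, 0, 0], "twist": [0, 0, 0], "grip": 1},
    {"translation": [10, 0, 0], "twist": [0, 0, 0], "grip": 1},
    {"translation": [13.5, 0, 0], "twist": [0, 0, 0], "grip": 1},
    {"translation": [13.5, 0, 0], "twist": [0, 0, 0], "grip": 1},
    {"translation": [13.5, 0, 0], "twist": [0, 0, 0], "grip": 0},
    {"translation": [13.5, 0, 0], "twist": [0, 0, 0], "grip": 0},
    {"translation": [13.5, 0, 0], "twist": [0, 0, 0], "grip": 0},
    {"translation": [13.5, 0, 0], "twist": [0, 0, 0], "grip": 0},
  ],
)

```text
time: 2.45
eef_pos: [0.5838, -0.1676, 0.0869]
orientation: [0.533, 0.465, 0.533, -0.465]
wrist_force: [0.2, -0.2, 0.0]
width: 0.0541
```

Request:
move_arm(
  increments=[
    {"translation": [0, 0, 0], "twist": [0, 0, 0], "grip": 0},
    {"translation": [0, 0, 0], "twist": [0, 0, 0], "grip": 0},
  ],
)

```text
time: 2.7
eef_pos: [0.5836, -0.1676, 0.0863]
orientation: [0.533, 0.465, 0.533, -0.465]
wrist_force: [-0.2, -0.2, -0.7]
width: 0.0341
```

```bash
python3 -c "
from go import *
plan(.584,-.166,.166,7.75)"
```

```text
t 2.70 eef [ 0.5836 -0.1676  0.0863] w 0.0341 F [-0.2 -0.2 -0.7] j [-0.32  0.43  1.97  0.    0.74  1.12]
plate frame [ 0.0051 -0.2254  0.0863] yaw tool y 7.83 tilt [-1.  0. -0.]
translation cm [-7.97  0.06 -0.15] twist [ 0.08 -0.   -0.  ]
```

Still closing, so hold longer and then lift.

Request:
move_arm(
  increments=[
    {"translation": [0, 0, 0], "twist": [0, 0, 0], "grip": 0},
    {"translation": [0, 0, 0], "twist": [0, 0, 0], "grip": 0},
    {"translation": [0, 0, 0], "twist": [0, 0, 0], "grip": 0},
    {"translation": [0, 0, 0], "twist": [0, 0, 0], "grip": 0},
  ],
)

```text
time: 3.2
eef_pos: [0.5835, -0.1676, 0.0862]
orientation: [0.533, 0.465, 0.533, -0.465]
wrist_force: [0.5, -0.7, -1.1]
width: 0.0256
```

```bash
python3 -c "
from go import *
plan(.584,-.166,.166,7.75)"
```

```text
t 3.20 eef [ 0.5835 -0.1676  0.0862] w 0.0256 F [ 0.5 -0.7 -1.1] j [-0.32  0.43  1.97  0.    0.74  1.12]
plate frame [ 0.0051 -0.2254  0.0862] yaw tool y 7.83 tilt [-1. -0. -0.]
translation cm [-7.98  0.07 -0.15] twist [ 0.08 -0.    0.  ]
```

Request:
move_arm(
  increments=[
    {"translation": [-2, 0, 0], "twist": [0, 0, 0], "grip": 0},
    {"translation": [-5, 0, 0], "twist": [0, 0, 0], "grip": 0},
    {"translation": [-8, 0, 0], "twist": [0, 0, 0], "grip": 0},
    {"translation": [-8, 0, 0], "twist": [0, 0, 0], "grip": 0},
  ],
)

```text
time: 3.7
eef_pos: [0.585, -0.1681, 0.1693]
orientation: [0.534, 0.465, 0.531, -0.464]
wrist_force: [0.2, 0.2, -2.4]
width: 0.0262
```

```bash
python3 -c "
from go import *
plan(*toworld(-.015,-.140),.130,7.75)
from bench import eyes
p,d=eyes.camera('side'); cv2.imwrite('pics/side1.png',cv2.resize(p[80:300,120:360,::-1],None,fx=2.7,fy=2.7,interpolation=cv2.INTER_CUBIC))
"
```

```text
t 3.70 eef [ 0.585  -0.1681  0.1693] w 0.0262 F [ 0.2  0.2 -2.4] j [-0.32  0.31  1.95 -0.    0.88  1.12]
plate frame [ 0.0065 -0.2261  0.1693] yaw tool y 7.83 tilt [-1.      0.0042  0.002 ]
translation cm [ 3.91 -2.15 -8.62] twist [ 0.08  0.12 -0.24]
```

View pics/side1.png

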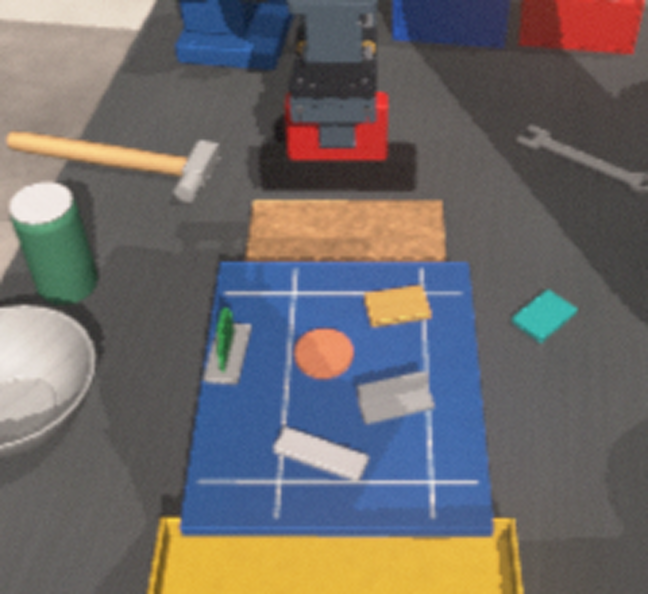

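The scraper hangs level in the jaws, clear of the bare pad, and the offcuts have not moved. Next it goes above the start of the sweep.

Request:
move_arm(
  increments=[
    {"translation": [0, -2.1, -4.5], "twist": [0, 0, 0], "grip": 0},
    {"translation": [1, -2.1, -8.6], "twist": [0, 0, 0], "grip": 0},
    {"translation": [3, -2.1, -8.6], "twist": [0, 0, 0], "grip": 0},
    {"translation": [3, -2.1, -8.6], "twist": [0, 0, 0], "grip": 0},
  ],
)

```text
time: 4.25
eef_pos: [0.5498, -0.0851, 0.1342]
orientation: [0.532, 0.464, 0.534, -0.465]
wrist_force: [-0.6, 0.7, -3.9]
width: 0.0259
```

```bash
python3 -c "
from go import *
plan(*toworld(-.015,-.140),.1225,7.75)
"
```

```text
t 4.25 eef [ 0.5498 -0.0851  0.1342] w 0.0259 F [-0.6  0.7 -3.9] j [-0.2   0.29  2.06 -0.    0.79  1.24]
plate frame [-0.0172 -0.1392  0.1342] yaw tool y 7.86 tilt [-1.     -0.0034 -0.0011]
translation cm [1.17 0.23 0.08] twist [ 0.11 -0.06  0.2 ]
```

Request:
move_arm(
  increments=[
    {"translation": [0.5, 0, 0], "twist": [0, 0, 0], "grip": 0},
    {"translation": [0.5, 0, 0], "twist": [0, 0, 0], "grip": 0},
    {"translation": [0.5, 0, 0], "twist": [0, 0, 0], "grip": 0},
  ],
)

```text
time: 4.62
eef_pos: [0.5513, -0.0856, 0.1315]
orientation: [0.533, 0.465, 0.533, -0.465]
wrist_force: [-0.2, -0.4, -2.6]
width: 0.0257
```

```bash
python3 -c "
from go import *
plan(*toworld(-.015,-.140),.1220,7.75)
"
```

```text
t 4.62 eef [ 0.5513 -0.0856  0.1315] w 0.0257 F [-0.2 -0.4 -2.6] j [-0.2   0.29  2.06  0.    0.79  1.24]
plate frame [-0.0158 -0.1399  0.1315] yaw tool y 7.8 tilt [-1.e+00  4.e-04  1.e-04]
translation cm [0.95 0.08 0.01] twist [ 0.05  0.01 -0.02]
```

Request:
move_arm(
  increments=[
    {"translation": [0.4, 0, 0], "twist": [0, 0, 0], "grip": 0},
    {"translation": [0.75, 0, 0], "twist": [0, 0, 0], "grip": 0},
    {"translation": [0.75, 0, 0], "twist": [0, 0, 0], "grip": 0},
  ],
)

```text
time: 5.0
eef_pos: [0.5508, -0.0852, 0.1234]
orientation: [0.533, 0.465, 0.533, -0.465]
wrist_force: [-0.3, -0.4, -3.6]
width: 0.0257
```

```bash
python3 -c "
from go import *
plan(*toworld(-.015,-.140),.1220,7.75)
from bench import eyes
p,d=eyes.camera('side'); cv2.imwrite('pics/side2.png',cv2.resize(p[80:300,120:360,::-1],None,fx=2.7,fy=2.7,interpolation=cv2.INTER_CUBIC))
"
```

```text
t 5.00 eef [ 0.5508 -0.0852  0.1234] w 0.0257 F [-0.3 -0.4 -3.6] j [-0.2   0.31  2.06 -0.    0.77  1.24]
plate frame [-0.0162 -0.1394  0.1234] yaw tool y 7.83 tilt [-1.e+00 -6.e-04 -2.e-04]
translation cm [0.14 0.12 0.06] twist [ 0.08 -0.01  0.03]
```

View pics/side2.png

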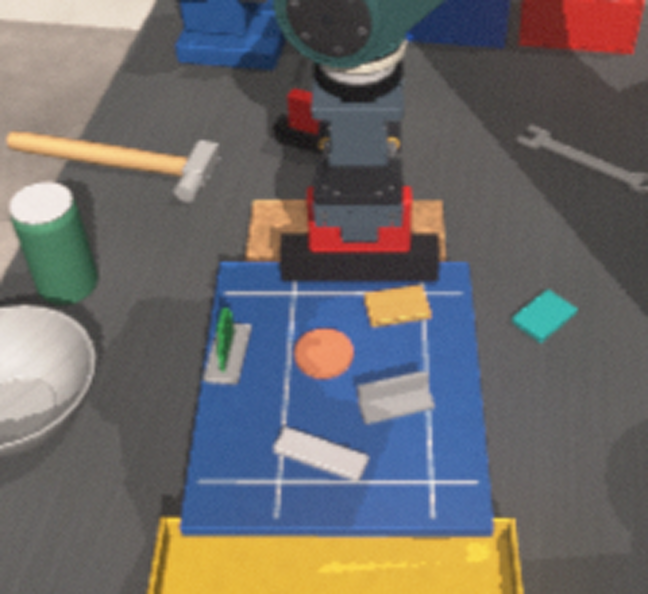

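Request:
move_arm(
  increments=[
    {"translation": [0.15, 0, 0], "twist": [0, 0, 0], "grip": 0},
    {"translation": [0.15, 0, -0.6], "twist": [0, 0, 0], "grip": 0},
    {"translation": [0.15, 0, -1.2], "twist": [0, 0, 0], "grip": 0},
    {"translation": [0.15, 0, -1.9], "twist": [0, 0, 0], "grip": 0},
    {"translation": [0.15, 0, -2.6], "twist": [0, 0, 0], "grip": 0},
    {"translation": [0.15, 0, -3.4], "twist": [0, 0, 0], "grip": 0},
    {"translation": [0.15, 0, -4.2], "twist": [0, 0, 0], "grip": 0},
    {"translation": [0.15, 0, -5], "twist": [0, 0, 0], "grip": 0},
  ],
)

```text
time: 6.05
eef_pos: [0.5442, -0.0352, 0.1223]
orientation: [0.533, 0.465, 0.533, -0.465]
wrist_force: [0.7, -1.9, -2.2]
width: 0.0258
```

```bash
python3 -c "
from go import *
plan(*toworld(-.015,-.0),.1220,7.75)
from bench import eyes
p,d=eyes.camera('side'); cv2.imwrite('pics/side3.png',cv2.resize(p[80:300,120:360,::-1],None,fx=2.7,fy=2.7,interpolation=cv2.INTER_CUBIC))
"
```

```text
t 6.05 eef [ 0.5442 -0.0352  0.1223] w 0.0258 F [ 0.7 -1.9 -2.2] j [-0.11  0.29  2.09 -0.    0.76  1.33]
plate frame [-0.016  -0.0889  0.1223] yaw tool y 7.83 tilt [-1.e+00  1.e-04  1.e-04]
translation cm [ 0.03  0.12 -8.89] twist [ 0.08  0.   -0.  ]
```

View pics/side3.png

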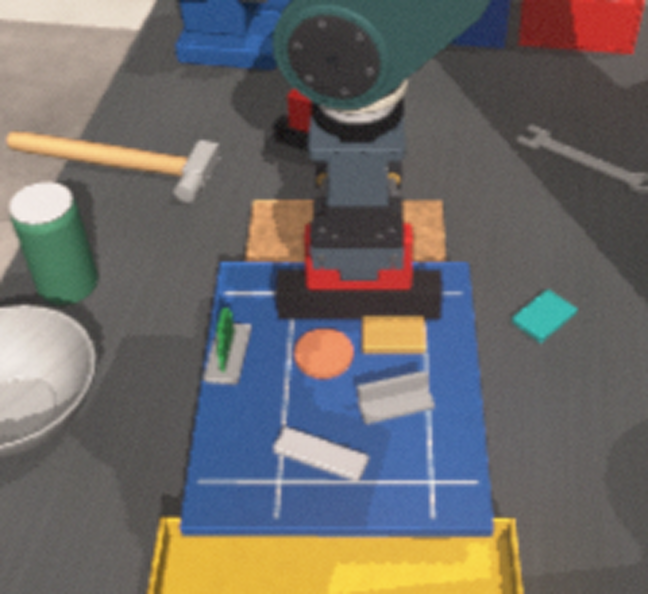

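The square is now flush against the blade and moving with it. Height and force are good, so I'll keep sweeping.

Request:
move_arm(
  increments=[
    {"translation": [0.05, 0, -0.8], "twist": [0, 0, 0], "grip": 0},
    {"translation": [0.05, 0, -1.7], "twist": [0, 0, 0], "grip": 0},
    {"translation": [0.05, 0, -2.7], "twist": [0, 0, 0], "grip": 0},
    {"translation": [0.05, 0, -3.7], "twist": [0, 0, 0], "grip": 0},
    {"translation": [0.05, 0, -4.7], "twist": [0, 0, 0], "grip": 0},
    {"translation": [0.05, 0, -5.7], "twist": [0, 0, 0], "grip": 0},
    {"translation": [0.05, 0, -6.7], "twist": [0, 0, 0], "grip": 0},
    {"translation": [0.05, 0, -7.5], "twist": [0, 0, 0], "grip": 0},
  ],
)

```text
time: 7.1
eef_pos: [0.5339, 0.0392, 0.1218]
orientation: [0.533, 0.465, 0.533, -0.465]
wrist_force: [0.9, -4.0, -1.6]
width: 0.0259
```

```bash
python3 -c "
from go import *
plan(*toworld(-.015,.165),.1220,7.75)
from bench import eyes
p,d=eyes.camera('side'); cv2.imwrite('pics/side4.png',cv2.resize(p[80:300,120:360,::-1],None,fx=2.7,fy=2.7,interpolation=cv2.INTER_CUBIC))
"
```

```text
t 7.10 eef [0.5339 0.0392 0.1218] w 0.0259 F [ 0.9 -4.  -1.6] j [ 0.03  0.28  2.11 -0.    0.75  1.46]
plate frame [-0.0162 -0.0138  0.1218] yaw tool y 7.84 tilt [-1. -0.  0.]
translation cm [ -0.02   0.15 -17.88] twist [0.09 0.   0.  ]
```

View pics/side4.png

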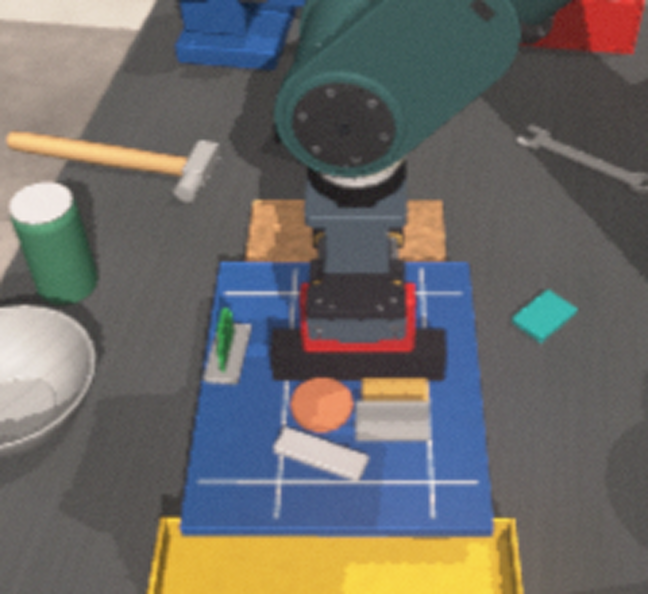

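Request:
move_arm(
  increments=[
    {"translation": [0, 0, -0.8], "twist": [0, 0, 0], "grip": 0},
    {"translation": [0, 0, -1.7], "twist": [0, 0, 0], "grip": 0},
    {"translation": [0, 0, -2.7], "twist": [0, 0, 0], "grip": 0},
    {"translation": [0, 0, -3.7], "twist": [0, 0, 0], "grip": 0},
    {"translation": [0, 0, -4.7], "twist": [0, 0, 0], "grip": 0},
    {"translation": [0, 0, -5.7], "twist": [0, 0, 0], "grip": 0},
    {"translation": [0, 0, -6.7], "twist": [0, 0, 0], "grip": 0},
    {"translation": [0, 0, -7.5], "twist": [0, 0, 0], "grip": 0},
  ],
)

```text
time: 8.15
eef_pos: [0.5237, 0.1136, 0.1217]
orientation: [0.533, 0.465, 0.533, -0.465]
wrist_force: [0.2, -3.4, -3.0]
width: 0.0257
```

```bash
python3 -c "
from go import *
plan(*toworld(-.015,.165),.1220,7.75)
from bench import eyes
p,d=eyes.camera('side'); cv2.imwrite('pics/side5.png',cv2.resize(p[150:370,120:360,::-1],None,fx=2.7,fy=2.7,interpolation=cv2.INTER_CUBIC))
"
```

```text
t 8.15 eef [0.5237 0.1136 0.1217] w 0.0257 F [ 0.2 -3.4 -3. ] j [0.17 0.28 2.11 0.   0.76 1.6 ]
plate frame [-0.0163  0.0612  0.1217] yaw tool y 7.84 tilt [-1.e+00 -1.e-04 -0.e+00]
translation cm [ -0.02   0.15 -10.38] twist [ 0.09 -0.    0.  ]
```

View pics/side5.png

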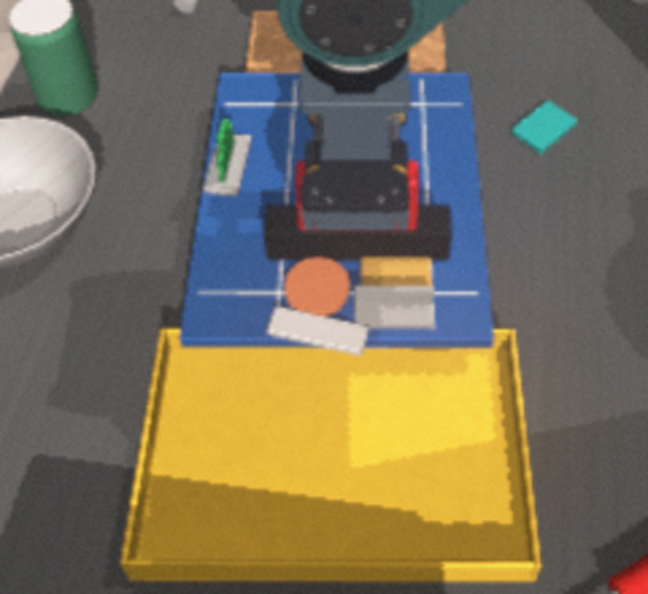

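Request:
move_arm(
  increments=[
    {"translation": [0, 0, -0.6], "twist": [0, 0, 0], "grip": 0},
    {"translation": [0, 0, -1.3], "twist": [0, 0, 0], "grip": 0},
    {"translation": [0, 0, -2.1], "twist": [0, 0, 0], "grip": 0},
    {"translation": [0, 0, -2.9], "twist": [0, 0, 0], "grip": 0},
    {"translation": [0, 0, -3.7], "twist": [0, 0, 0], "grip": 0},
    {"translation": [0, 0, -4.5], "twist": [0, 0, 0], "grip": 0},
    {"translation": [0, 0, -5.3], "twist": [0, 0, 0], "grip": 0},
    {"translation": [0, 0, -6], "twist": [0, 0, 0], "grip": 0},
  ],
)

```text
time: 9.2
eef_pos: [0.5156, 0.1728, 0.1218]
orientation: [0.533, 0.465, 0.533, -0.465]
wrist_force: [0.4, -3.0, -1.2]
width: 0.0261
```

```bash
python3 -c "
from go import *
plan(*toworld(-.015,.165),.1220,7.75)
from bench import eyes
p,d=eyes.camera('side'); cv2.imwrite('pics/side6.png',cv2.resize(p[150:370,120:360,::-1],None,fx=2.7,fy=2.7,interpolation=cv2.INTER_CUBIC))
"
```

```text
t 9.20 eef [0.5156 0.1728 0.1218] w 0.0261 F [ 0.4 -3.  -1.2] j [ 0.28  0.29  2.09 -0.    0.76  1.71]
plate frame [-0.0163  0.121   0.1218] yaw tool y 7.84 tilt [-1.e+00  1.e-04  1.e-04]
translation cm [-0.02  0.14 -4.4 ] twist [ 0.09  0.   -0.01]
```

View pics/side6.png

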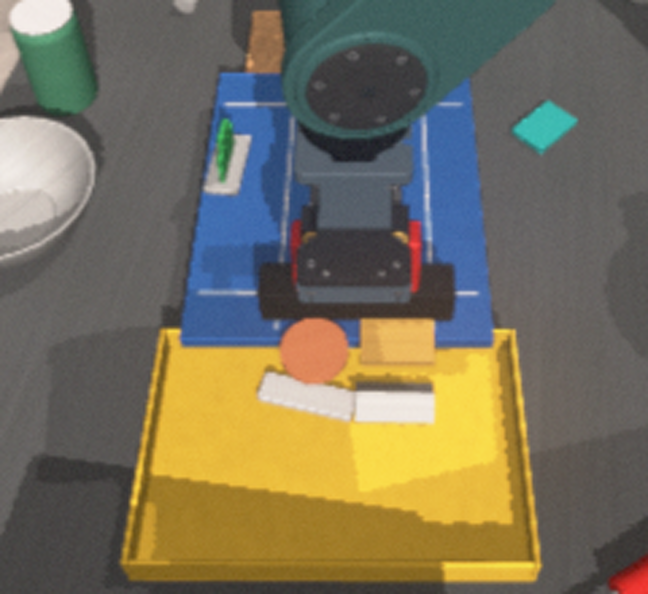

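Request:
move_arm(
  increments=[
    {"translation": [0, 0, -0.6], "twist": [0, 0, 0], "grip": 0},
    {"translation": [0, 0, -1.2], "twist": [0, 0, 0], "grip": 0},
    {"translation": [0, 0, -1.9], "twist": [0, 0, 0], "grip": 0},
    {"translation": [0, 0, -2.6], "twist": [0, 0, 0], "grip": 0},
    {"translation": [0, 0, -3.3], "twist": [0, 0, 0], "grip": 0},
    {"translation": [0, 0, -4], "twist": [0, 0, 0], "grip": 0},
    {"translation": [0, 0, -4.7], "twist": [0, 0, 0], "grip": 0},
    {"translation": [0, 0, -4.7], "twist": [0, 0, 0], "grip": 0},
  ],
)

```text
time: 10.25
eef_pos: [0.5092, 0.2194, 0.1218]
orientation: [0.533, 0.465, 0.533, -0.465]
wrist_force: [-0.5, 0.6, -2.4]
width: 0.0261
```

```bash
python3 -c "
from go import *
plan(*toworld(-.015,.165),.1220,7.75)
from bench import eyes
m=eyes.camera_model('side');p,d=eyes.camera('side'); cv2.imwrite('pics/side7.png',cv2.resize(p[150:370,120:360,::-1],None,fx=2.7,fy=2.7,interpolation=cv2.INTER_CUBIC))
np.savez('side7.npz',p=p,d=d,K=m['camera_matrix'],R=m['R'],t=m['t'])
W=toplate(cloud(load('side',7)));W[...,1]-=.23
m=(abs(W[...,0])<.143)&(abs(W[...,1])<.088)&(W[...,2]>.01)&(W[...,2]<.058)
n,lab,stt,_=cv2.connectedComponentsWithStats(m.astype(np.uint8))
for i in range(1,n):
    if stt[i,4]>40:
        P=W[lab==i]; print(stt[i],(P.min(0)*1000).round(),(P.max(0)*1000).round(),(np.median(P,axis=0)*1000).round())
"
```

```text
t 10.25 eef [0.5092 0.2194 0.1218] w 0.0261 F [-0.5  0.6 -2.4] j [0.36 0.3  2.07 0.   0.77 1.8 ]
plate frame [-0.0164  0.168   0.1218] yaw tool y 7.86 tilt [-1.  0. -0.]
translation cm [-0.02  0.14  0.3 ] twist [ 0.11 -0.   -0.  ]
[187 270  28   9 213] [ 68. -88.  35.] [129. -74.  53.] [ 99. -78.  49.]
[290 271  13   8 100] [-129.  -88.   38.] [-101.  -74.   54.] [-115.  -78.   50.]
[ 216  286   73   21 1015] [-95. -65.  10.] [64. -5. 58.] [-19. -40.  25.]
```

View pics/side7.png

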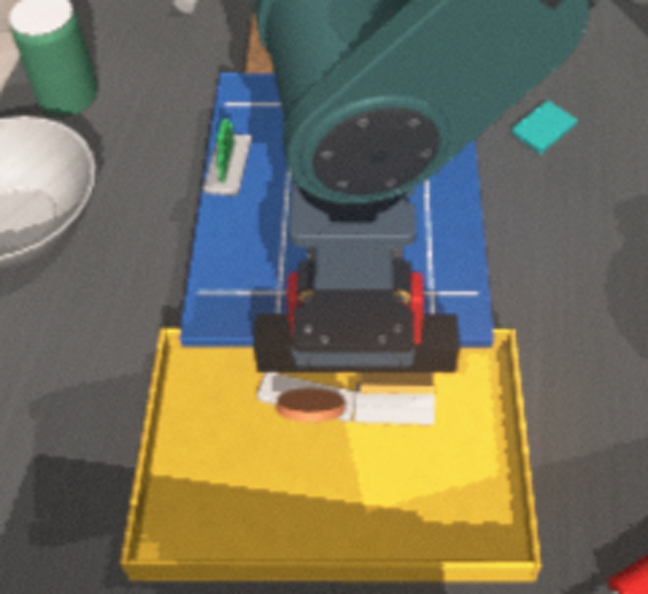

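Request:
move_arm(
  increments=[
    {"translation": [-1, 0, 0], "twist": [0, 0, 0], "grip": 0},
    {"translation": [-3, 0, 0], "twist": [0, 0, 0], "grip": 0},
    {"translation": [-6, 0, 0], "twist": [0, 0, 0], "grip": 0},
    {"translation": [-8, 0, 4], "twist": [0, 0, 0], "grip": 0},
    {"translation": [-8, 0, 9], "twist": [0, 0, 0], "grip": 0},
    {"translation": [-8, 0, 13], "twist": [0, 0, 0], "grip": 0},
    {"translation": [-8, 0, 13], "twist": [0, 0, 0], "grip": 0},
    {"translation": [-8, 0, 13], "twist": [0, 0, 0], "grip": 0},
  ],
)

```text
time: 11.3
eef_pos: [0.527, 0.0902, 0.2022]
orientation: [0.533, 0.465, 0.533, -0.465]
wrist_force: [-0.8, 0.7, -2.9]
width: 0.0259
```

```bash
python3 -c "
from go import *
plan(*toworld(.005,-.225),.19,7.75)
from bench import eyes
for c in ('side','scene'):
    m=eyes.camera_model(c);p,d=eyes.camera(c)
    np.savez(c+'8.npz',p=p,d=d,K=m['camera_matrix'],R=m['R'],t=m['t'])
    a=p[150:370,120:360,::-1] if c=='side' else p[80:240,230:430,::-1]
    cv2.imwrite('pics/'+c+'8.png',cv2.resize(a,None,fx=2.7,fy=2.7,interpolation=cv2.INTER_CUBIC))
    W=toplate(cloud(load(c,8)));W[...,1]-=.23
    m=(abs(W[...,0])<.143)&(W[...,1]>-.073)&(W[...,1]<.088)&(W[...,2]>.01)&(W[...,2]<.09)
    n,lab,stt,_=cv2.connectedComponentsWithStats(m.astype(np.uint8))
    for i in range(1,n):
      if stt[i,4]>40:
        P=W[lab==i]; print(c,stt[i],(P.min(0)*1000).round(),(P.max(0)*1000).round(),(np.median(P,axis=0)*1000).round())
"
```

```text
t 11.30 eef [0.527  0.0902 0.2022] w 0.0259 F [-0.8  0.7 -2.9] j [0.13 0.15 2.08 0.   0.91 1.56]
plate frame [-0.0162  0.0376  0.2022] yaw tool y 7.79 tilt [-1.e+00  4.e-04 -1.e-04]
translation cm [ 1.22  2.1  26.26] twist [ 0.04 -0.01 -0.02]
side [ 216  285   65   38 1375] [-80. -72.  10.] [64. 14. 35.] [  1. -35.  16.]
scene [329 138  23  19 249] [-11. -43.  11.] [48. 16. 25.] [ 22. -20.  18.]
```

View pics/side8.png

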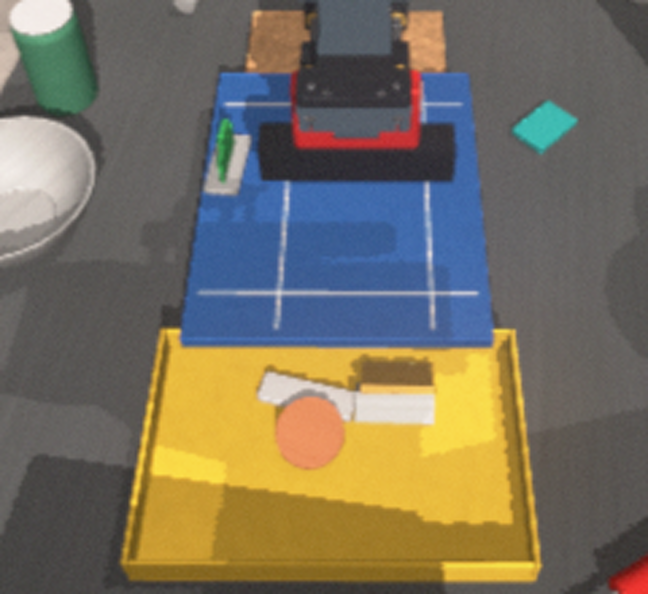

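View pics/scene8.png

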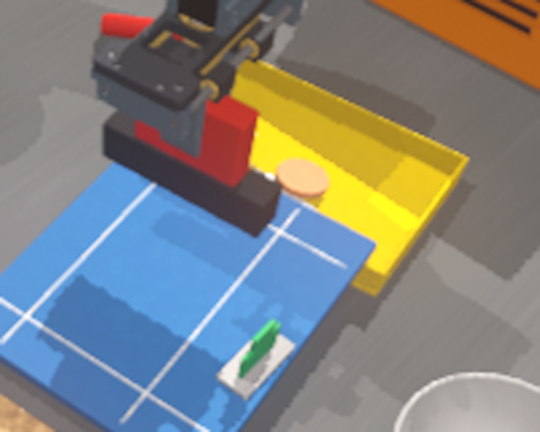

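All four offcuts lie in the tray, none above about 35 mm. The slug rests on the strip's edge, and the square stands behind the angle at crop (395,375). The leaf hasn't moved and the plate is clear. Now I'll take the scraper back.

Request:
move_arm(
  increments=[
    {"translation": [0, 0, 4], "twist": [0, 0, 0], "grip": 0},
    {"translation": [0, 0.8, 9], "twist": [0, 0, 0], "grip": 0},
    {"translation": [0, 1.6, 14], "twist": [0, 0, 0], "grip": 0},
    {"translation": [0, 1.6, 19], "twist": [0, 0, 0], "grip": 0},
    {"translation": [0, 1.6, 24], "twist": [0, 0, 0], "grip": 0},
    {"translation": [0, 1.6, 26.7], "twist": [0, 0, 0], "grip": 0},
    {"translation": [0, 1.6, 26.7], "twist": [0, 0, 0], "grip": 0},
    {"translation": [0, 1.6, 26.7], "twist": [0, 0, 0], "grip": 0},
  ],
)

```text
time: 12.4
eef_pos: [0.5791, -0.1711, 0.2016]
orientation: [0.533, 0.464, 0.533, -0.465]
wrist_force: [1.2, 0.5, -1.7]
width: 0.0258
```

```bash
python3 -c "
from go import *
plan(*toworld(.0,-.229),.0865,7.75)
"
```

```text
t 12.40 eef [ 0.5791 -0.1711  0.2016] w 0.0258 F [ 1.2  0.5 -1.7] j [-0.33  0.26  1.94  0.    0.94  1.11]
plate frame [ 2.000e-04 -2.283e-01  2.016e-01] yaw tool y 7.87 tilt [-1.e+00 -5.e-04 -4.e-04]
translation cm [ 1.151e+01 -1.000e-02  7.000e-02] twist [ 0.12 -0.02  0.03]
```

Request:
move_arm(
  increments=[
    {"translation": [4, 0, 0], "twist": [0, 0, 0], "grip": 0},
    {"translation": [8, 0, 0], "twist": [0, 0, 0], "grip": 0},
    {"translation": [10.5, 0, 0], "twist": [0, 0, 0], "grip": 0},
    {"translation": [11, 0, 0], "twist": [0, 0, 0], "grip": 0},
    {"translation": [11.2, 0, 0], "twist": [0, 0, 0], "grip": 0},
    {"translation": [11.2, 0, 0], "twist": [0, 0, 0], "grip": 0},
  ],
)

```text
time: 13.15
eef_pos: [0.5798, -0.1721, 0.0908]
orientation: [0.534, 0.465, 0.533, -0.464]
wrist_force: [-1.0, -0.2, -2.8]
width: 0.0262
```

```bash
python3 -c "
from go import *
plan(*toworld(.0,-.229),.0862,7.75)
"
```

```text
t 13.15 eef [ 0.5798 -0.1721  0.0908] w 0.0262 F [-1.  -0.2 -2.8] j [-0.33  0.42  1.98  0.    0.74  1.11]
plate frame [ 0.0008 -0.2294  0.0908] yaw tool y 7.85 tilt [-1.0e+00  1.3e-03  6.0e-04]
translation cm [ 0.46 -0.08 -0.04] twist [ 0.1   0.04 -0.07]
```

Request:
move_arm(
  increments=[
    {"translation": [0.1, 0, 0], "twist": [0, 0, 0], "grip": 0},
    {"translation": [0.2, 0, 0], "twist": [0, 0, 0], "grip": 0},
    {"translation": [0.3, 0, 0], "twist": [0, 0, 0], "grip": 0},
    {"translation": [0.4, 0, 0], "twist": [0, 0, 0], "grip": 0},
    {"translation": [0.4, 0, 0], "twist": [0, 0, 0], "grip": 0},
  ],
)

```text
time: 13.78
eef_pos: [0.5792, -0.1723, 0.0862]
orientation: [0.533, 0.465, 0.533, -0.465]
wrist_force: [-4.2, 0.5, 6.1]
width: 0.026
```

```bash
python3 -c "
from go import *
plan(*toworld(.0,-.229),.0862,7.75)
"
```

```text
t 13.78 eef [ 0.5792 -0.1723  0.0862] w 0.0260 F [-4.2  0.5  6.1] j [-0.33  0.43  1.98 -0.    0.74  1.11]
plate frame [ 2.000e-04 -2.295e-01  8.620e-02] yaw tool y 7.83 tilt [-1.e+00 -1.e-04 -0.e+00]
translation cm [-0.   -0.02 -0.05] twist [ 0.08 -0.    0.01]
```

The scraper rests on the pad, with about 6 N upward at the wrist. Opening the jaws and rising.

Request:
move_arm(
  increments=[
    {"translation": [0, 0, 0], "twist": [0, 0, 0], "grip": 0.6},
    {"translation": [0, 0, 0], "twist": [0, 0, 0], "grip": 1},
    {"translation": [0, 0, 0], "twist": [0, 0, 0], "grip": 1},
    {"translation": [0, 0, 0], "twist": [0, 0, 0], "grip": 1},
    {"translation": [0, 0, 0], "twist": [0, 0, 0], "grip": 1},
    {"translation": [0, 0, 0], "twist": [0, 0, 0], "grip": 1},
  ],
)

```text
time: 14.52
eef_pos: [0.5792, -0.1722, 0.0858]
orientation: [0.533, 0.465, 0.533, -0.465]
wrist_force: [0.0, -0.0, -0.2]
width: 0.0834
```

Request:
move_arm(
  increments=[
    {"translation": [0, 0, 0], "twist": [0, 0, 0], "grip": 1},
    {"translation": [-2, 0, 0], "twist": [0, 0, 0], "grip": 1},
    {"translation": [-6, 0, 0], "twist": [0, 0, 0], "grip": 1},
    {"translation": [-12, 0, 0], "twist": [0, 0, 0], "grip": 1},
    {"translation": [-16, 0, 0], "twist": [0, 0, 0], "grip": 1},
    {"translation": [-16, -10, 0], "twist": [0, 0, 0], "grip": 1},
    {"translation": [-16, -10, 0], "twist": [0, 0, 0], "grip": 1},
    {"translation": [-16, -10, 0], "twist": [0, 0, 0], "grip": 1},
  ],
)

```text
time: 15.52
eef_pos: [0.4784, -0.186, 0.2471]
orientation: [0.533, 0.465, 0.532, -0.465]
wrist_force: [-0.1, 0.3, -0.3]
width: 0.0912
```

```bash
python3 -W ignore -c "
from go import *
plan(*toworld(.0,-.229),.0862,7.75)
from bench import eyes
for c in ('side','scene'):
    m=eyes.camera_model(c);p,d=eyes.camera(c)
    np.savez(c+'9.npz',p=p,d=d,K=m['camera_matrix'],R=m['R'],t=m['t'])
    a=p[80:360,110:360,::-1] if c=='side' else p[80:320,170:430,::-1]
    cv2.imwrite('pics/'+c+'9.png',cv2.resize(a,None,fx=2.1,fy=2.1,interpolation=cv2.INTER_CUBIC))
    W0=cloud(load(c,9)); W=toplate(W0); hsv=cv2.cvtColor(p,cv2.COLOR_RGB2HSV); H,S=hsv[...,0],hsv[...,1]
    P=W[((H<5)|(H>174))&(S>150)&(W[...,2]>.117)&(W[...,2]<.13)&(abs(W[...,0])<.1)&(abs(W[...,1]+.23)<.07)]*1000
    if len(P)>20:
        r=cv2.minAreaRect(P[:,:2].astype(np.float32)); print(c,'handle top',len(P),r,np.median(P[:,2]))
    z0=np.nanmedian(W[(abs(W[...,0])<.125)&(abs(W[...,1])<.15)][:,2])
    L=(W[...,2]>z0+.0035)&(W[...,2]<.115)&(abs(W[...,0])<.135)&(abs(W[...,1])<.15)
    W[...,1]-=.23
    T=(abs(W[...,0])<.143)&(W[...,1]>-.073)&(W[...,1]<.088)&(W[...,2]>.01)&(W[...,2]<.09)
    W[...,1]+=.23
    for nm,m in(('on plate',L),('tray',T)):
      n,lab,stt,_=cv2.connectedComponentsWithStats(m.astype(np.uint8))
      for i in range(1,n):
       if stt[i,4]>40:
        P=W[lab==i]; print(c,nm,stt[i],(P.min(0)*1000).round(),(P.max(0)*1000).round())
"
```

```text
t 15.53 eef [ 0.4784 -0.186   0.2471] w 0.0912 F [-0.1  0.3 -0.3] j [-0.42  0.05  2.09 -0.    0.99  1.02]
plate frame [-0.1016 -0.2295  0.2471] yaw tool y 7.76 tilt [-1.e+00  9.e-04  6.e-04]
translation cm [16.1  10.14 -0.05] twist [ 0.01  0.03 -0.05]
side handle top 226 ((1.2606697082519531, -225.43402099609375), (28.315536499023438, 96.08647918701172), 89.08919525146484) 121.2397077265862
side on plate [196 194  17  28 285] [ 90. -63.  54.] [126.   7. 105.]
side tray [ 216  285   65   38 1379] [-80. 158.  10.] [ 64. 244.  36.]
scene handle top 554 ((1.4229049682617188, -229.9282684326172), (97.26335906982422, 24.162153244018555), 0.5185625553131104) 123.01903277249062
scene on plate [311 198  29  29 378] [ 91. -66.  55.] [126.   3. 105.]
scene tray [305 132  47  25 383] [-80. 173.  12.] [ 48. 245.  37.]
```

View pics/side9.png

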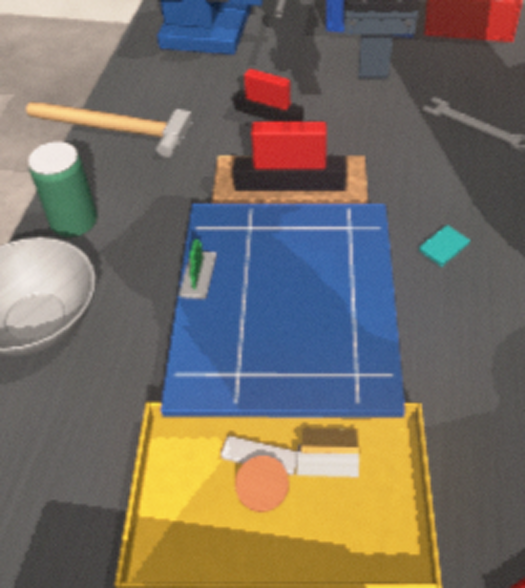

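View pics/scene9.png

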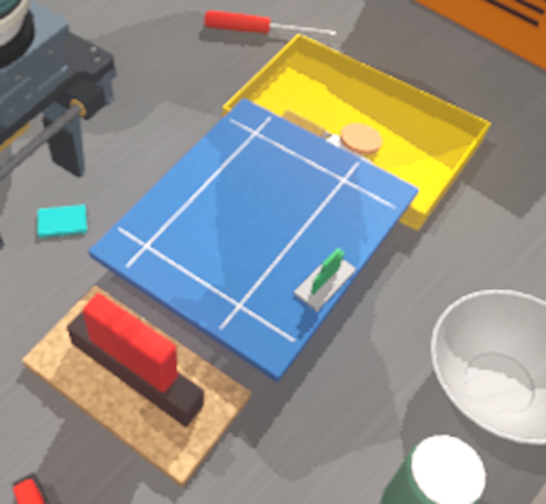

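The pictures show the plate bare except for the leaf, which hasn't moved (x 90–126 mm, y -63 to +7 mm, as before). All four offcuts are in the tray. The scraper stands upright in the middle of the pad, and the gripper is clear. Handing in.

```bash
python3 -c "
from bench import bot
print(bot.finish_job())"
```

```text
the job is handed in; nothing more can be done
None
```

The job is handed in at about 15.6 s of the 51 s allowed; no verdict was reported. I gripped the scraper on the pad (the one with its top at 122 mm) and swept all four offcuts into the tray in one pass, then stood the scraper back on the pad and let go.

- **Force on the plate:** I kept the blade about 1.5–2 mm above the plate by calculation. At the readings between moves, the wrist force stayed under 5 N during the sweep. It reached about 7 N when I set the scraper down on the pad.
- **Offcuts:** All four lie in the tray, with nothing above about 37 mm. The square stands on edge against the angle, and the slug leans on the strip. Their positions didn't change between the last two looks.
- **Leaf:** Its outline matches the starting one to within about 1 mm in both cameras.
- **Scraper:** It stands upright, about 1 mm along and 1–6 mm across from the pad's centre. The two cameras disagree by about 4 mm across, well inside the 50 mm allowed.
- **Gripper:** It is open and clear, and the wrist force is about zero.

No check failed. I did not use the trained networks; I found everything by colour and depth and checked it against the pictures.

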